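# Set the jar mill's idler roller and load the milling jar

## Robot

A 6-joint arm with a two-finger parallel gripper is mounted at the origin on the work surface. World frame = base frame: x ahead of the robot, y to its left, z up, the work surface at z = 0. Lengths are in m, angles in rad, forces in N, time in s.
With the tool pointing down it reaches from about 0.35 to 0.85 m from the base axis. Payload 8.1 kg.
Tool frame: the origin (TCP) lies midway between the tips of the shut fingers; the grasp point (between the pads) lies arm.tcp_to_grasp behind it (arm.tcp_to_grasp is the distance from the TCP to the grasp point, in m); z points along the fingers, y is the line along which they close (so a half turn about z gives the same grasp; the last joint's range is limited). The gripper opens to 85 mm and grips with 20 to 120 N. Pads are 22 mm wide; open, the fingers measure 114 mm over their backs; the gripper's body (76 mm by 85 mm) begins 54 mm behind the grasp point. The pads swing forward as they close: fully open they stand 13 mm farther back than shut.
Start: joints at [1.212, 0.13, 1.488, -0, 1.523, -0.085], TCP at [0.162, 0.578, 0.2] pointing down, gripper open.
Joint ranges: [-2.96, 2.96], [-0.89, 2.26], [0.02, 2.5], [-1.34, 4.48], [0, 2.73], [-2.66, 2.66]. Speed limits (rad/s): [2.39, 2.39, 2.79, 3.14, 3.14, 3.14].

## Interface

Orientations are given as a unit quaternion [x, y, z, w].
In Python, from cell import arm gives the robot as it stands. The module is installed in compiled form; this text tells all that it offers.
- The arm moves only by the tool drive_tool, never from a script. Its argument "motion" is one flat list of numbers, 5 for each row, row after row: the shift along the tool's x, y, z in cm, then the turn about the tool's z in degrees, then the opening, from -1 (shut) to 1 (fully open), so that 0 is half open. A call has 1 to 5 rows; each row shifts and turns the commanded pose from where the row before left it, along the tool's axes as they then stand; what a row does not reach is not made up. A row lasts 1/12 s, in which the tool goes at most 41.7 mm and 7.16 degrees, less where a joint would pass 70% of its speed; a pose out of reach is approached as far as the arm can. A call is refused whole if a number of a shift passes 4.17 or a number of a turn 7.16, either way. A call with a gripper value outside its range is refused whole. The fingers move at their own pace and stop on an object; "force" is the grip in N (left out, the last holds). Time passes only in rows, so rows that do not move let the fingers close. It gives the time, the measured TCP pose, the force and the opening at its end, in the units of the state.
- arm.read_state(): the state, without advancing time (a new reading comes with each control period).
- arm.camera(name): name is "scene" or "top" or "wrist"; returns a dict with "color" (480x640x3 uint8, red, green, blue), "range_z" (480x640 float32, m along the optical axis (not along the pixel's ray), 0 where there is no reading), "K" (3x3 intrinsics, pixels), "dist_coeffs" ([k1, k2, p1, p2, k3] as OpenCV has them; the pictures are not rectified), "extrinsics" (4x4, takes a point from camera to world coordinates); the wrist camera has in their place "hand_eye" (4x4, takes a point from camera to tool coordinates, whose origin is the TCP and whose axes are the flange's). Camera axes: x right, y down, z forward; pixel columns grow to the right and rows downward; lengths in m; the calibration is good to about 2 mm. A picture is of the moment at which its call begins: read the wrist's pose just before it.
- arm.finish_job(): hands the job in, once; it reports no verdict.
The state is a dict: "t": time; "q": joint angles; "joint_vel": joint speeds; "effort": joint torques, N m; "eef_pos": TCP position; "ee_rot": TCP orientation; "force": force on the tool from outside, world axes, zero at the start; "wrist_torque": the same for the moment, N m; "gripper_width": finger opening in m.
Only numpy, scipy, OpenCV 4.12 (cv2) and the standard library are available. Lean on these libraries where they do the work, as an engineer would, in place of code of your own. Each camera call takes 0.05 s, during which the arm holds its last target. There are 200 camera calls.

## Task

Set up the jar mill for the blue-lidded jar: lift the loose idler roller out of the notches it sits in, move it along its slots and drop it into the pair of notches with the blue marks, both ends fully down. Then lay the jar gently on the two rollers, lengthwise along them and centred over their rubber tyres, and let go of it. Leave the cup, the glaze tub and the loop tool where they are.

Things in the scene. Friction and masses are not known exactly. Their poses are not given: they have to be found in the camera images.
- mill: Bench jar mill, fixed. Origin on the bench under the middle of its roller bed; y along both rollers, x from the idler notches towards the drive roller, z up. Grey bed 200 (x) by 232 (y), top 40 mm above the bench; aluminium end cheeks 8 mm thick (keeper bars on top 14 mm) centred at y = +109 and -109, tops 120 mm high; green motor housing 130 mm high, y = 140 to 240.
- blue_seat (a point): Half-way between the two blue-marked notches (mill x = -22): where the middle of the idler's axis lies when fully down in them, 80 mm above the bench. Axes as the mill's. The other notch pairs lie at mill x = -4 (white), -40 (yellow), -58 mm (red); all are 11 mm wide, one pair in each cheek; coloured marks on top of the cheek, above each notch, and on its outer face.
- slot_mid (a point): Middle of the mill's idler slots, half-way along them and between the cheeks, at the height (100 mm) where the idler's axis passes freely. The notches are in the slot's lower edge; the teeth between them have pointed tops 88 mm above the bench. A keeper bar closes the slot above (underside 112 mm): from a notch the idler's axis must rise at least 12 mm and can rise at most 28 mm.
- drive: Drive roller of the mill; origin in the middle of its axis, half-way along, 80 mm above the bench, mill x = +50. y along the roller (x, z turn with it). It stays in place and turns with slight friction. Tube and tyres as the idler's; tyre tops 94 mm above the bench.
- idler_mid (a point): Middle of the loose idler roller's axis. 0.45 kg; steel tube 22 mm diameter, 204 long; two black rubber tyres 28 mm diameter, 24 wide, centred 42 mm either side of the middle: grip the 60 mm of bare tube between them. y along the roller (x, z turn as it rolls). Starts in the white, yellow or red notches, axis 80 mm high; in the white ones 32 mm is clear between the two tubes.
- idler_left (a point): Point on the idler's axis 109 mm from its middle towards +y, on its 8 mm diameter axle, inside the cheek's slot.
- idler_right (a point): Point on the idler's axis 109 mm from its middle towards -y, on its 8 mm diameter axle, inside the cheek's slot.
- jar_mid (a point): Centre of the milling jar, on its axis half-way along. White closed cylinder 66 mm diameter, 140 long, about 0.6 kg, blue lid of the same diameter at its +y end, blue band; y along the jar. Starts lying in a wooden cradle (two saddles 45 mm either side of the middle, 32 mm high, 80 mm wide), axis 47.5 mm above the bench.
- jar_rest (a point): Where the jar's centre lies when it is centred on the rollers with the idler in the blue notches: mill x = +14, y = 0, 110 mm above the bench. Axes as the mill's. The jar may point either way. The tyre tops are 16 mm below this point and the bare tubes' tops 19 mm below, so grip the jar a little above its axis.
- cup: Grey stoneware cup, bystander, 82 mm across, 95 mm high; origin at the centre of its underside.
- glaze_tub: White glaze tub with orange lid, bystander, 90 mm across, 110 mm high; origin at the centre of its underside.
- loop_tool: Clay loop tool with wooden handle, bystander, about 165 mm long, 17 mm high, lying on the bench; origin on the bench under its middle, x towards its loop.

How it is judged:
On the way:
1. the idler roller lies fully down in both blue notches, let go, with the jar not yet on it (x of idler_left in the frame of blue_seat between -0.0045 and 0.0045 m and z of idler_left in the frame of blue_seat between -0.004 and 0.003 m and x of idler_right in the frame of blue_seat between -0.0045 and 0.0045 m and z of idler_right in the frame of blue_seat between -0.004 and 0.003 m and contact force between each of the fingers, jar and idler below 0.1 N and linear speed of idler below 0.02 m/s), for 0.2 s.
At the end, for the whole second after the job is handed in: Both idler ends fully down in the blue notches (4.5 mm along the slot, 4 mm in height); the jar at rest on both rollers, parallel to them within 0.08 rad, its middle within 22 mm of half-way along, 7 mm of half-way between them and 6 mm of 110 mm above the bench; all let go (x of idler_left in the frame of blue_seat between -0.0045 and 0.0045 m and z of idler_left in the frame of blue_seat between -0.004 and 0.003 m and x of idler_right in the frame of blue_seat between -0.0045 and 0.0045 m and z of idler_right in the frame of blue_seat between -0.004 and 0.003 m and x of jar_mid in the frame of mill between 0.007 and 0.021 m and y of jar_mid in the frame of mill between -0.022 and 0.022 m and z of jar_mid in the frame of mill between 0.104 and 0.116 m and angle between the y axis of jar_mid and the y axis of mill, either way round below 0.08 rad and contact force between jar and idler above 0.5 N and contact force between jar and drive above 0.5 N and linear speed of each of jar, idler below 0.01 m/s); the robot touches nothing.
It fails at once if the jar is let fall (moves faster than 0.35 m/s, a fall of about 6 mm, with no finger on it) (contact force between the fingers and jar below 0.1 N and linear speed of jar above 0.35 m/s).
It fails at once if the jar is banged on the mill (more than 60 N between jar and mill or a roller) (contact force between jar and mill above 60 N or contact force between jar and idler above 60 N or contact force between jar and drive above 60 N).
It fails at once if the cup, the glaze tub or the loop tool is moved by more than 20 mm (distance of any of cup, glaze_tub, loop_tool from where it was at the start of the episode above 0.02 m).
It also fails if it takes over 48 s, if anything falls off the work surface, if the arm or the gripper's body presses on something with over 40 N, if the wrist force passes 120 N, or if a joint passes its speed limit or range.

## Working session

There is one attempt and no reset: what is moved stays moved. The work goes in short steps, Python scripts to look and compute and a tool call to move; the robot and the scene stay as the last step left them, time stands still between calls to the robot, and variables do not carry over. Pictures are saved under pics/ and viewed, on a budget of 10 in all, crops included, one or two more only if the job needs it, and the job is handed in when it is done.

Besides the shell and the picture viewer there is one more tool, called after ">>>" as a command line: name --argument value ..., lists and objects as JSON in quotes. drive_tool: Moves the arm, as the interface text tells. Its arguments: {"type":"object","properties":{"motion":{"type":"array"},"force":{"type":"number"}},"required":["motion"]}

```bash
mkdir -p pics; cat > h.py <<'E'
import numpy as np, cv2
from cell import arm
def cam(n, save=None):
    s=arm.read_state(); c=arm.camera(n)
    if n=="wrist":
        from scipy.spatial.transform import Rotation as R
        T=np.eye(4); T[:3,:3]=R.from_quat(s["ee_rot"]).as_matrix(); T[:3,3]=s["eef_pos"]
        c["T"]=T@np.array(c["hand_eye"])
    else: c["T"]=np.array(c["extrinsics"])
    if save: cv2.imwrite("pics/"+save,c["color"][:,:,::-1])
    return c
def cloud(c):
    K=np.array(c["K"]); h,w=c["range_z"].shape
    u,v=np.meshgrid(np.arange(w),np.arange(h))
    p=cv2.undistortPoints(np.stack([u,v],-1).reshape(-1,1,2).astype(float),K,np.array(c["dist_coeffs"])).reshape(h,w,2)
    z=c["range_z"][...,None]; P=np.concatenate([p*z,z],-1)
    W=P@c["T"][:3,:3].T+c["T"][:3,3]; W[c["range_z"]==0]=np.nan
    return W
E
python3 - <<'E'
from h import *
s=arm.read_state(); print(s, arm.tcp_to_grasp)
for n in("top","scene"):
    c=cam(n,n+"1.png"); np.save(n+".npy",cloud(c)); print(c["T"].round(3))
E
```

```text
{'t': 0.0, 'q': array([ 1.21161020e+00,  1.31166685e-01,  1.48928856e+00,  1.81095077e-05,
        1.52301255e+00, -8.53671247e-02]), 'joint_vel': array([ 1.78805424e-03,  1.49452302e-03, -6.30967180e-04,  5.30856316e-07,
        5.26649916e-04, -1.18148809e-03]), 'effort': array([ 8.99610186e-04, -5.69396067e+01, -5.00560462e+01,  2.02568253e-04,
        1.44603572e-02,  3.77142158e-05]), 'eef_pos': array([0.1619814 , 0.57708184, 0.19923611]), 'ee_rot': array([ 1.36482566e-01,  9.90642029e-01, -9.12507632e-04, -2.15508984e-04]), 'force': array([0.18974596, 0.18562311, 0.81641778]), 'wrist_torque': array([-0.04534126, -0.02918127,  0.00830696]), 'gripper_width': 0.08517080817742363} 0.0187
[[-0.03  -0.984  0.178  0.402]
 [-0.999  0.024 -0.035 -0.034]
 [ 0.03  -0.179 -0.983  1.02 ]
 [ 0.     0.     0.     1.   ]]
[[-0.169  0.556 -0.814  1.261]
 [ 0.985  0.079 -0.151  0.066]
 [-0.019 -0.827 -0.561  0.559]
 [ 0.     0.     0.     1.   ]]
```

View pics/top1.png

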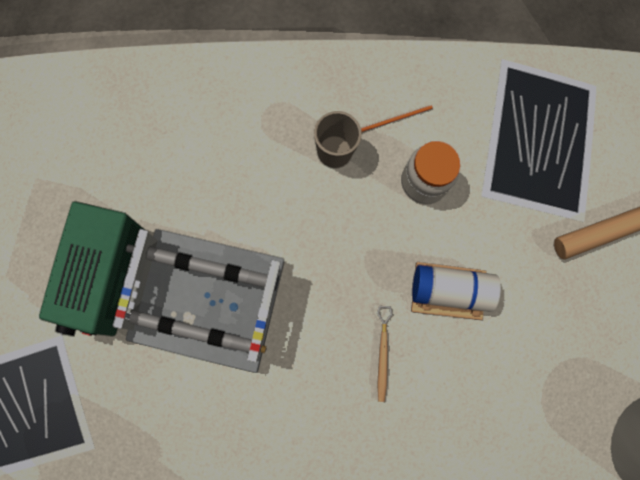

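View pics/scene1.png

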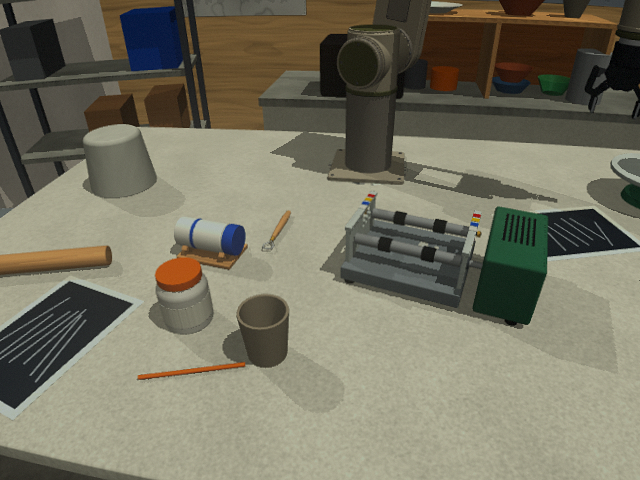

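Top view: mill at left with its motor towards world +y and the idler on the robot side (row ~335); drive roller at row ~265. The jar is at (455,288) with its lid towards +y, the loop tool at (383,355), the tub at (435,170) and the cup at (338,140).

```bash
python3 - <<'E'
from h import *
W=np.load("top.npy"); img=cv2.imread("pics/top1.png")
def ext(u0,u1,v0,v1,z0,z1):
    P=W[v0:v1,u0:u1].reshape(-1,3); return P[(P[:,2]>z0)&(P[:,2]<z1)]
for nm,b in dict(housing=(35,145,195,340),cheekL=(108,150,225,330),cheekR=(245,285,255,365)).items():
    z=(.125,.135) if nm=="housing" else (.112,.124)
    P=ext(*b,*z); (c,sz,a)=cv2.minAreaRect((P[:,:2]*1000).astype(np.float32)); print(nm,len(P),c,sz,a, np.median(P[:,2]))
for nm,b in dict(drive=(150,262,245,285),idler=(133,252,312,352)).items():
    P=ext(*b,.083,.1); l=cv2.fitLine((P[:,:2]*1000).astype(np.float32),cv2.DIST_HUBER,0,.01,.01).ravel(); print(nm,len(P),l, np.degrees(np.arctan2(l[1],l[0])),P.mean(0),P[:,2].max())
P=ext(395,510,255,325,.06,.09);print("jar",len(P),P.mean(0),P[:,2].max());(c,sz,a)=cv2.minAreaRect((P[:,:2]*1000).astype(np.float32));print(c,sz,a)
P=P[P[:,2]>.074];print(cv2.fitLine((P[:,:2]*1000).astype(np.float32),cv2.DIST_HUBER,0,.01,.01).ravel(),P.mean(0))
hsv=cv2.cvtColor(img,cv2.COLOR_BGR2HSV)
for nm,lo,hi in (("blue",100,125),("yellow",22,35),("red",0,8)):
  for b in ((110,150,225,335),(240,285,255,365)):
    m=np.zeros(img.shape[:2],bool); m[b[2]:b[3],b[0]:b[1]]=1
    m&=(hsv[...,0]>=lo)&(hsv[...,0]<=hi)&(hsv[...,1]>130)&(hsv[...,2]>60)
    P=W[m]; P=P[P[:,2]>.112]; print(nm,m.sum(),len(P),P.mean(0) if len(P) else 0)
for nm,b in dict(tub=(400,465,135,205),cup=(310,365,105,170)).items():
    P=ext(*b,.085,.12);print(nm,P.min(0),P.max(0))
big=cv2.resize(img[215:380,100:300],(800,660)); cv2.imwrite("pics/mill.png",big[:600])
E
```

```text
housing 7190 (544.4325561523438, 288.9210510253906) (136.4611358642578, 200.60470581054688) 75.45121002197266 0.13025432944520626
cheekL 1150 (532.99560546875, 241.24411010742188) (42.91877746582031, 161.39451599121094) 75.18638610839844 0.12014195342107847
cheekR 951 (474.3038635253906, 17.829843521118164) (14.503835678100586, 160.48992919921875) 75.08833312988281 0.1203677085071404
drive 1579 [2.5594580e-01 9.6669114e-01 5.4951794e+02 1.1285656e+02] 75.17036 [0.54986679 0.11322682 0.08998225] 0.09778326717972696
idler 1652 [2.5367826e-01 9.6728867e-01 4.4474246e+02 1.3650633e+02] 75.30472 [0.44498433 0.13747542 0.08969671] 0.09790624422170269
jar 2931 [ 0.50561604 -0.301846    0.07478961] 0.08479005282693641
(506.7263488769531, -304.38409423828125) (140.8717803955078, 63.44367980957031) 81.14379119873047
[ 1.5520515e-01  9.8788226e-01  5.0678314e+02 -3.0341434e+02] [ 0.50705291 -0.3030864   0.07854099]
blue 54 51 [0.50755058 0.23535966 0.12122075]
blue 55 54 [0.45219646 0.02336251 0.12076828]
yellow 56 49 [0.48984394 0.23895391 0.1214132 ]
yellow 57 54 [0.43489863 0.02770201 0.12096072]
red 60 55 [0.47260224 0.24360188 0.1208867 ]
red 59 58 [0.41744365 0.03258472 0.12092855]
tub [ 0.66917131 -0.31133072  0.08502763] [ 0.75036271 -0.23163498  0.11617793]
cup [ 0.73108732 -0.14856738  0.0850931 ] [ 0.81321638 -0.06947357  0.09970253]
```

Mill frame in world: y axis at 75.2°, blue seat at (0.480, 0.129). The idler lies 36 mm short of it, so it is in the red notches. Mark spacing (219 mm) and drive offset (+71.5 mm) agree with the given sizes. I turn the tool by 89° and go above the idler.

>>> drive_tool --motion '[0, 0, 0, 6.85, 1, 0, 0, 0, 6.85, 1, 0, 0, 0, 6.85, 1, 0, 0, 0, 6.85, 1, 0, 0, 0, 6.85, 1]'

```text
t: 0.52
eef_pos: [0.1621, 0.5773, 0.1997]
ee_rot: [0.425, 0.905, -0.001, 0.0]
force: [0.2, -0.0, -0.5]
gripper_width: 0.0855
```

>>> drive_tool --motion '[0, 0, 0, 6.85, 1, 0, 0, 0, 6.85, 1, 0, 0, 0, 6.85, 1, 0, 0, 0, 6.85, 1, 0, 0, 0, 6.85, 1]'

```text
t: 0.93
eef_pos: [0.1621, 0.5773, 0.1997]
ee_rot: [0.673, 0.74, -0.001, 0.0]
force: [1.1, 0.1, 0.6]
gripper_width: 0.0853
```

>>> drive_tool --motion '[0, 0, 0, 6.85, 1, 0, 0, 0, 6.85, 1, 0, 0, 0, 6.85, 0.2, -2.7, 2.97, 0, 0, 0.2, -2.7, 2.97, 0, 0, 0.2]'

```text
t: 1.35
eef_pos: [0.2051, 0.5099, 0.1988]
ee_rot: [0.791, 0.611, -0.001, 0.0]
force: [1.6, -0.1, 0.5]
gripper_width: 0.0524
```

>>> drive_tool --motion '[-2.7, 2.97, 0, 0, 0.2, -2.7, 2.97, 0, 0, 0.2, -2.7, 2.97, 0, 0, 0.2, -2.7, 2.97, 0, 0, 0.2, -2.7, 2.97, 0, 0, 0.2]'

```text
t: 1.77
eef_pos: [0.3155, 0.3402, 0.1999]
ee_rot: [0.792, 0.611, -0.0, 0.0]
force: [1.7, -1.0, 0.9]
gripper_width: 0.0512
```

>>> drive_tool --motion '[-2.7, 2.97, 0, 0, 0.2, -2.7, 2.97, 0, 0, 0.2, -2.7, 2.97, 0, 0, 0.2, -2.7, 2.97, 0, 0, 0.2, -2.7, 2.97, 0, 0, 0.2]'

```text
t: 2.18
eef_pos: [0.4249, 0.1718, 0.2001]
ee_rot: [0.792, 0.611, -0.0, -0.0]
force: [0.2, 0.7, 0.3]
gripper_width: 0.0514
```

>>> drive_tool --motion '[-2.7, 2.97, 0, 0, 0.2, 0, 0, 0, 0, 0.2]'

```text
t: 2.35
eef_pos: [0.449, 0.1341, 0.1999]
ee_rot: [0.794, 0.608, -0.0, 0.001]
force: [-0.0, 1.3, -0.2]
gripper_width: 0.0511
```

```bash
cat > meas.py <<'E'
from h import *
from scipy.spatial.transform import Rotation as R
def run(name):
    s=arm.read_state(); c=cam("wrist",name); W=cloud(c); img=c["color"][:,:,::-1]
    Rm=R.from_quat(s["ee_rot"]).as_matrix(); print(s["t"],s["eef_pos"].round(4),"ytool yaw",np.degrees(np.arctan2(Rm[1,1],Rm[0,1])).round(2))
    hsv=cv2.cvtColor(np.ascontiguousarray(img),cv2.COLOR_BGR2HSV); out=(s,Rm,W,img,hsv)
    for nm,lo,hi in (("blue",100,125),("yellow",22,35),("red",0,8)):
        m=(hsv[...,0]>=lo)&(hsv[...,0]<=hi)&(hsv[...,1]>130)&(hsv[...,2]>50)&(W[...,2]>.117)&(W[...,2]<.125)
        n,l,st,ce=cv2.connectedComponentsWithStats(m.astype(np.uint8))
        for i in range(1,n):
            if st[i,4]>40: print(nm,st[i,4],ce[i].round(),np.median(W[l==i],0).round(4))
    return out
E
python3 - <<'E'
from meas import *
s,Rm,W,img,hsv=run("w1.png")
P=W.reshape(-1,3);bs=np.array([.4799,.1294]);xh=np.array([.967,-.2555]);yh=np.array([.2555,.967])
a=(P[:,:2]-bs)@xh;b=(P[:,:2]-bs)@yh
for lo,hi in((-90,-60),(-28,-3),(3,28),(60,90)):
    m=(abs(a+.03)<.05)&(b>lo/1e3)&(b<hi/1e3)&(P[:,2]>.08)&(P[:,2]<.1)
    if m.sum()>20: print(lo,m.sum(),np.median(a[m]),np.percentile(a[m],[2,98]),P[m,2].max())
E
```

```text
2.35 [0.449  0.1341 0.1999] ytool yaw -15.07
blue 620 [370.  35.] [0.5062 0.2331 0.119 ]
blue 270 [360. 385.] [0.4512 0.0224 0.1191]
yellow 616 [336.  36.] [0.4887 0.2377 0.119 ]
yellow 280 [334. 385.] [0.434  0.0267 0.1191]
red 656 [302.  36.] [0.4713 0.242  0.119 ]
red 292 [308. 386.] [0.4165 0.0313 0.119 ]
-90 1061 -0.036756970932490855 [-0.04711347 -0.02651721] 0.09078399880475435
-28 1055 -0.03687699353418378 [-0.04712592 -0.02651003] 0.09134664130267839
3 1154 -0.0367074981648709 [-0.04738148 -0.02651407] 0.09055484694988941
60 1672 -0.03712353809357396 [-0.04738485 -0.02716706] 0.0913964085928256
```

View pics/w1.png

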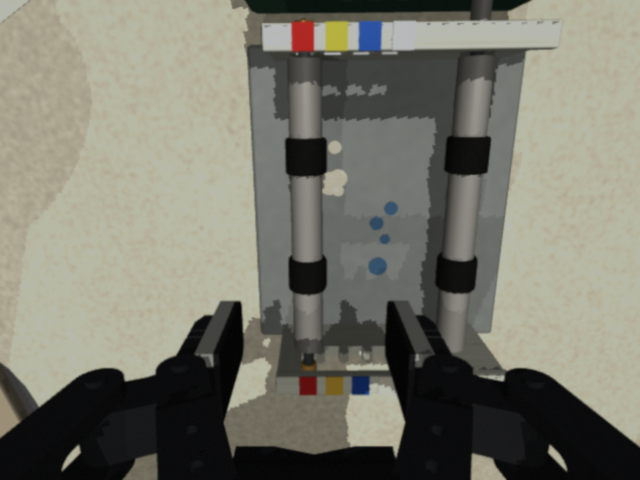

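The wrist view shows the idler under the red marks (302,36)/(308,386). Its axis is -36 mm from the blue one, and the bare tube between the tyres (rows 175–255) is clear. Correcting, going down and gripping.

>>> drive_tool --motion '[0.15, -0.57, 0, -0.25, 0.2, 0, 0, 3.5, 0, 0.2, 0, 0, 3.5, 0, 0.2, 0, 0, 3, 0, 0.2, 0, 0, 2.5, 0, 0.2]' --force 40

```text
t: 2.82
eef_pos: [0.4388, 0.1444, 0.0728]
ee_rot: [0.79, 0.613, -0.001, -0.001]
force: [-0.3, -0.4, -1.4]
gripper_width: 0.0511
```

>>> drive_tool --motion '[0, 0, 1.4, 0, 0.2, 0, 0, 0, 0, 0.2, 0, 0, 0, 0, -0.2, 0, 0, 0, 0, -0.5, 0, 0, 0, 0, -0.7]'

```text
t: 3.23
eef_pos: [0.4423, 0.1438, 0.0632]
ee_rot: [0.79, 0.613, 0.001, 0.001]
force: [-0.7, 0.1, -0.3]
gripper_width: 0.0157
```

>>> drive_tool --motion '[0, 0, 0, 0, -1, 0, 0, 0, 0, -1, 0, 0, 0, 0, -1, 0, 0, 0, 0, -1]'

```text
t: 3.57
eef_pos: [0.4415, 0.1429, 0.0617]
ee_rot: [0.791, 0.612, 0.0, 0.0]
force: [0.2, -0.0, 0.1]
gripper_width: -0.0002
```

The fingers shut on nothing (width 0), so I look before doing more.

```bash
python3 - <<'E'
from meas import *
s,Rm,W,img,hsv=run("w2.png")
print(s)
c=cam("scene","s2.png")
a=cv2.resize(c["color"][170:340,320:560,::-1],(480,340)); b=cv2.resize(img,(453,340))
cv2.imwrite("pics/c2.png",cv2.resize(np.hstack([a,b]),(800,292)))
E
```

```text
3.5667 [0.4415 0.1429 0.0617] ytool yaw -14.5
blue 352 [485.   3.] [0.5044 0.2269 0.119 ]
yellow 400 [409.   4.] [0.4871 0.2313 0.119 ]
red 386 [334.   3.] [0.4699 0.2359 0.119 ]
{'t': 3.5667, 'q': array([ 2.02480941e-01, -1.29589812e-01,  2.00860441e+00, -4.33577445e-05,
        1.26183487e+00,  4.55484758e-01]), 'joint_vel': array([-1.31657106e-03,  3.83842896e-03,  3.40176316e-03,  7.94538108e-05,
       -1.86052414e-03,  4.11904657e-04]), 'effort': array([ 5.86323068e-02, -3.96915150e+01, -4.64737451e+01,  4.55310874e-03,
       -5.22755989e-03,  1.23340709e-03]), 'eef_pos': array([0.44151494, 0.14289157, 0.06172789]), 'ee_rot': array([7.90664389e-01, 6.12249692e-01, 3.24454230e-04, 1.82314635e-04]), 'force': array([ 0.16125725, -0.03117294,  0.08946058]), 'wrist_torque': array([-0.03536083, -0.01266286,  0.04716766]), 'gripper_width': -0.00015836531825719606}
```

View pics/c2.png

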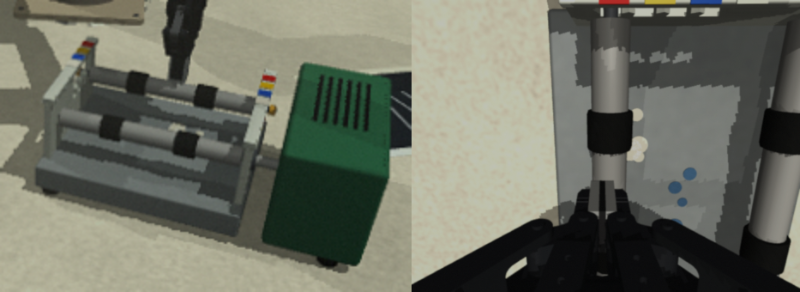

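```bash
python3 - <<'E'
from h import *
s=arm.read_state(); e=s["eef_pos"]
xh=np.array([.967,-.2555]);yh=np.array([.2555,.967])
for n in("scene","top","wrist"):
    W=cloud(cam(n)); P=W.reshape(-1,3); d=P[:,:2]-e[:2]; a=d@xh;b=d@yh
    print(n)
    m0=(abs(a)<.05)&(abs(b)<.014)&(P[:,2]>.03)
    for z in range(40,180,10):
        m=m0&(P[:,2]>z/1e3)&(P[:,2]<=z/1e3+.01)
        if m.sum(): print(z,m.sum(),(np.percentile(a[m],[5,50,95])*1e3).round(1),(np.percentile(b[m],[5,50,95])*1e3).round(1))
E
```

```text
scene
40 146 [-30.9   2.7  31.6] [-12.4   1.   13. ]
70 33 [12.6 15.2 18. ] [-11.9   0.1  11.8]
80 85 [ 8.1 13.9 17.4] [-13.1   0.2  13. ]
90 45 [ 4.1  7.6 10.7] [-11.    1.8  11. ]
100 49 [ 5.3 11.6 15.3] [-9.7  1.9 10.7]
110 49 [ 3.2 12.7 16.1] [-10.    2.5  11.1]
120 49 [ 2.9 11.6 16.2] [-8.6  1.8 11. ]
130 13 [-10.1  10.6  29.9] [-5.6 11.8 13.6]
140 63 [-19.   31.5  37.2] [-9.5  4.  13.3]
150 36 [14.7 41.3 46.8] [-9.1  9.7 12.5]
160 45 [13.2 46.2 49.8] [-8.4  9.3 13.6]
170 28 [13.6 21.7 36.3] [-13.1   8.7  13.3]
top
40 186 [-21.3  30.1  47.6] [-13.2  -5.5   8.4]
80 24 [-4.7 10.2 15.8] [-13.5 -11.9  -8.7]
90 9 [ 1.2  6.9 11.8] [-13.5 -12.7 -11.5]
140 8 [26.7 29.9 36.2] [-11.6 -10.7  -9.9]
150 11 [29.8 34.2 40.3] [-11.  -10.5 -10. ]
160 23 [32.4 38.2 48.3] [-11.  -10.2  -8.4]
170 26 [39.9 44.9 48.8] [-10.8  -9.4  -5.4]
wrist
40 51 [-26.3  26.5  38.7] [-2.3  6.7 13.5]
70 4 [-6.8  4.  14.7] [-1.   5.4 11.4]
80 1250 [-5.8  6.7 13.8] [ 2.4  9.5 13.5]
90 400 [-11.5  -0.9  10. ] [ 6.  10.2 10.8]
100 1094 [-13.   -0.6  11.5] [ 6.   7.2 10.8]
110 1389 [-13.1  -0.6  11.5] [ 6.   7.1 10.8]
120 1783 [-7.  -0.6  5.6] [-9.   8.5 10.9]
130 3905 [-24.1   1.   22.8] [-6.4 11.2 13. ]
140 12409 [-34.5  -3.1  33.4] [-8.4 10.  12.1]
150 8272 [-42.8  -4.2  41.5] [-8.3 10.9 12.1]
160 11004 [-47.2   0.9  47. ] [ 2.9 10.7 12.2]
170 2450 [-48.5  -0.1  48.2] [ 9.6 11.1 12.6]
```

```bash
python3 - <<'E'
import cv2,numpy as np
a=cv2.imread("pics/w2.png")[180:480,140:500]; b=cv2.imread("pics/s2.png")[180:260,380:480]
a=cv2.convertScaleAbs(a,alpha=2.2,beta=20)
cv2.imwrite("pics/c3.png",np.hstack([a,cv2.resize(cv2.convertScaleAbs(b,alpha=1.6),(375,300),interpolation=cv2.INTER_CUBIC)]))
E
```

```text
(no output)
```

View pics/c3.png

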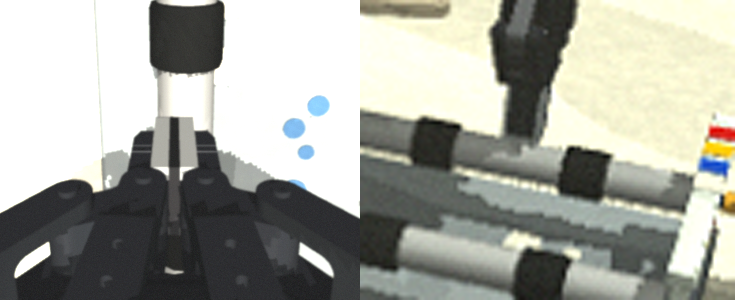

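The scene crop shows the finger tips ending at the top of the tube, not around it. I raise the tool and measure where the tips really are.

>>> drive_tool --motion '[0, 0, -3, 0, -1, 0, 0, -3, 0, -1, 0, 0, -2, 0, -1, 0, 0, 0, 0, -1]'

```text
t: 4.15
eef_pos: [0.4443, 0.1435, 0.1466]
ee_rot: [0.791, 0.612, 0.004, 0.002]
force: [0.7, 1.2, -0.1]
gripper_width: -0.0
```

```bash
python3 - <<'E'
from h import *
s=arm.read_state(); e=s["eef_pos"]; print(e)
xh=np.array([.967,-.2555]);yh=np.array([.2555,.967])
for n in("scene","wrist"):
    W=cloud(cam(n,n+"5.png")); P=W.reshape(-1,3); d=P[:,:2]-e[:2]; a=d@xh;b=d@yh
    print(n)
    m0=(abs(a)<.05)&(abs(b)<.014)&(P[:,2]>.03)
    for z in range(70,200,10):
        m=m0&(P[:,2]>z/1e3)&(P[:,2]<=z/1e3+.01)
        if m.sum(): print(z,m.sum(),(np.percentile(a[m],[5,50,95])*1e3).round(1),(np.percentile(b[m],[5,50,95])*1e3).round(1))
    for lo,hi in((-90,-60),(-28,-3),(3,28),(60,90)):
        bs=np.array([.4787,.1278]);aa=(P[:,:2]-bs)@xh;bb=(P[:,:2]-bs)@yh
        m=(abs(aa+.03)<.05)&(bb>lo/1e3)&(bb<hi/1e3)&(P[:,2]>.08)&(P[:,2]<.1)
        if m.sum()>20: print(lo,m.sum(),np.percentile(aa[m],[2,50,98]),P[m,2].max())
E
```

```text
[0.44432826 0.14352322 0.14659977]
scene
70 35 [ 9.3 11.8 13.9] [-11.3   0.2  12.6]
80 84 [ 3.5 11.2 14.6] [-12.3  -0.4  12.8]
90 25 [ 0.1  4.1 10.1] [-12.    2.2  12.6]
170 5 [3.4 4.1 7.4] [-5.5  4.4  6.8]
180 45 [ 1.6  7.2 13.1] [-9.5  1.1 10.8]
190 60 [ 2.  11.3 14.9] [-9.9  2.  11.1]
-90 107 [-0.03848438 -0.02786971 -0.02253088] 0.09224314572847947
-28 100 [-0.03716638 -0.02687463 -0.02194206] 0.09179555064240169
3 97 [-0.03827838 -0.02782974 -0.02259602] 0.0924788234264296
60 125 [-0.03863027 -0.02752389 -0.02345055] 0.09265582689333268
wrist
70 23 [-9.8 -9.7 12. ] [-13.   -3.1  11. ]
80 1759 [-8.5  1.  10.5] [-12.5   0.4  12.7]
90 27 [-2.6  1.1  3.3] [-13.1  -3.7  12.5]
170 129 [-10.5  -2.3   4.6] [ 5.6  9.8 10.3]
180 1019 [-13.8  -1.7  10.1] [ 5.5  9.3 10.3]
190 1294 [-14.1  -1.7  10.4] [ 5.4  6.6 10.2]
-28 1276 [-0.04638452 -0.03604868 -0.02588493] 0.09097971386304551
3 1652 [-0.04680137 -0.03631793 -0.02604195] 0.09065950140742418
60 2493 [-0.04658758 -0.03664143 -0.02619174] 0.09091624858701172
```

Tips measure about 30 mm higher than the reported TCP, in both cameras. I pin down that offset.

```bash
python3 - <<'E'
from h import *
for i in range(2):
  s=arm.read_state(); e=s["eef_pos"]; print(e.round(4))
  xh=np.array([.967,-.2555]);yh=np.array([.2555,.967])
  for n in("scene","wrist"):
    c=cam(n); W=cloud(c); P=W.reshape(-1,3); d=P[:,:2]-e[:2]; a=d@xh;b=d@yh
    m=(abs(a)<.02)&(abs(b)<.014)&(P[:,2]>.12)&(P[:,2]<.2)
    print(n,m.sum(),(np.sort(P[m,2])[[0,1,3,6,10,20,40]]*1e3).round(1))
    t=m&(P[:,2]<.188); print((a[t].min()*1e3,a[t].max()*1e3,b[t].min()*1e3,b[t].max()*1e3))
print(arm.tcp_to_grasp)
print(c["hand_eye"].round(4), c["range_z"][330,315])
E
```

```text
[0.442  0.143  0.1422]
scene 138 [173.6 174.2 175.1 175.5 176.7 178.3 183.9]
(np.float64(-2.586057802241142), np.float64(15.033897184117398), np.float64(-10.99753756748151), np.float64(11.285330547840141))
wrist 2939 [173.2 173.3 174.  174.1 174.3 174.6 175.1]
(np.float64(-15.184173527302084), np.float64(12.110435633372186), np.float64(5.1134326415488), np.float64(10.682549571509632))
[0.4405 0.1427 0.1401]
scene 148 [172.5 172.6 172.9 173.4 174.  176.  181.7]
(np.float64(-6.438672661570828), np.float64(17.836902615961403), np.float64(-10.73527827411469), np.float64(11.872419019160084))
wrist 3083 [172.4 172.7 172.8 173.  173.1 173.5 174. ]
(np.float64(-14.378939829098908), np.float64(12.819831320119796), np.float64(5.6155846632109165), np.float64(11.328947223930848))
0.0187
[[ 0.000e+00 -9.571e-01 -2.897e-01  7.320e-02]
 [ 1.000e+00  1.000e-04 -2.000e-04 -5.000e-04]
 [ 3.000e-04 -2.897e-01  9.571e-01 -1.719e-01]
 [ 0.000e+00  0.000e+00  0.000e+00  1.000e+00]] 0.12783682
```

Settled: TCP reads 0.140 while the tips measure 0.1725, so the real tips are ~32 mm short of the reported TCP, and I'll work with that. The grip needs a reported z of about 0.028.

>>> drive_tool --motion '[-0.45, 0.53, 0, 0, 0.2, 0, 0, 0, 0, 0.2, 0, 0, 3.5, 0, 0.2, 0, 0, 3, 0, 0.2, 0, 0, 2.5, 0, 0.2]' --force 40

```text
t: 4.87
eef_pos: [0.4447, 0.1368, 0.0493]
ee_rot: [0.791, 0.612, -0.0, -0.0]
force: [-1.2, 1.2, 0.1]
gripper_width: 0.0513
```

>>> drive_tool --motion '[0, 0, 1.5, 0, 0.2, 0, 0, 0.75, 0, 0.2, 0, 0, 0, 0, 0.2, 0, 0, 0, 0, 0.2]'

```text
t: 5.2
eef_pos: [0.4454, 0.1371, 0.0291]
ee_rot: [0.791, 0.612, -0.0, -0.0]
force: [0.3, 0.3, -0.7]
gripper_width: 0.0511
```

>>> drive_tool --motion '[0, 0, 0, 0, -0.2, 0, 0, 0, 0, -0.5, 0, 0, 0, 0, -0.7, 0, 0, 0, 0, -0.7, 0, 0, 0, 0, -0.7]'

```text
t: 5.62
eef_pos: [0.4464, 0.1375, 0.0303]
ee_rot: [0.791, 0.612, 0.001, 0.001]
force: [-2.1, -0.1, 6.5]
gripper_width: 0.0208
```

Gripped at 21 mm. Lifting 20 mm.

>>> drive_tool --motion '[0, 0, 0, 0, -1, 0, 0, 0, 0, -1, 0, 0, -0.7, 0, -1, 0, 0, -0.7, 0, -1, 0, 0, -0.6, 0, -1]' --force 60

```text
t: 6.03
eef_pos: [0.4449, 0.1372, 0.0493]
ee_rot: [0.791, 0.612, -0.0, -0.0]
force: [0.7, 0.7, -4.0]
gripper_width: 0.0204
```

>>> drive_tool --motion '[0, 0, 0, 0, -1, 0, 0, 0, 0, -1, 0, 0, 0, 0, -1]'

```text
t: 6.28
eef_pos: [0.445, 0.1372, 0.0486]
ee_rot: [0.791, 0.612, -0.0, -0.0]
force: [-0.2, -0.2, -4.1]
gripper_width: 0.0199
```

```bash
cat > idl.py <<'E'
from meas import *
def idl(name,tops=.075):
    s,Rm,W,img,hsv=run(name)
    P=W.reshape(-1,3);bs=np.array([.4787,.1278]);xh=np.array([.967,-.2555]);yh=np.array([.2555,.967])
    a=(P[:,:2]-bs)@xh;b=(P[:,:2]-bs)@yh
    for n in ("wrist","top"):
        if n=="top":
            P=cloud(cam("top",name.replace("w","t"))).reshape(-1,3);a=(P[:,:2]-np.array([.4799,.1294]))@xh;b=(P[:,:2]-np.array([.4799,.1294]))@yh
        for lo,hi in((-90,-60),(-28,-12),(12,28),(60,90)):
            m=(a>-.08)&(a<.02)&(b>lo/1e3)&(b<hi/1e3)&(P[:,2]>tops)&(P[:,2]<.118)
            if m.sum()>20: print(n,lo,m.sum(),(np.percentile(a[m],[2,50,98])*1e3).round(1),np.percentile(P[m,2],98).round(4))
E
python3 -c "
from idl import *
idl('w6.png')"
```

```text
6.2833 [0.445  0.1372 0.0486] ytool yaw -14.49
wrist -28 2668 [-45.5 -35.6 -25.4] 0.108
wrist 12 3515 [-45.9 -35.5 -25.3] 0.108
wrist 60 9890 [-46.  -35.8 -25.7] 0.108
top -90 250 [-45.4 -35.4 -25.3] 0.1108
top -28 65 [-45.2 -33.9 -25.6] 0.1112
```

Lifted level by about 18 mm (4 N on the wrist). Moving 35.6 mm to blue.

>>> drive_tool --motion '[0, 1.0, 0, 0, -1, 0, 1.2, 0, 0, -1, 0, 1.0, 0, 0, -1, 0, 0.36, 0, 0, -1, 0, 0, 0, 0, -1]'

```text
t: 6.8
eef_pos: [0.4806, 0.1279, 0.0487]
ee_rot: [0.791, 0.612, 0.0, 0.0]
force: [-0.6, -0.1, -3.8]
gripper_width: 0.02
```

>>> drive_tool --motion '[0, 0, 0, 0, -1, 0, 0, 0, 0, -1]'

```text
t: 6.97
eef_pos: [0.4791, 0.1283, 0.0484]
ee_rot: [0.791, 0.612, -0.0, -0.0]
force: [-1.0, 0.6, -4.8]
gripper_width: 0.0201
```

```bash
python3 -c "
from idl import *
idl('w7.png')"
```

```text
6.9667 [0.4791 0.1283 0.0484] ytool yaw -14.49
wrist -28 2684 [-10.3  -0.3   9.9] 0.1078
wrist 12 3551 [-10.8  -0.3  10.1] 0.108
wrist 60 9881 [-10.8  -0.6   9.6] 0.1078
top -90 267 [-10.8  -0.7  10.4] 0.1111
top -28 30 [-7.9  5.  10.1] 0.1111
```

Within 0.5 mm of blue. Lowering.

>>> drive_tool --motion '[0, 0.03, 0.6, 0, -1, 0, 0, 0.6, 0, -1, 0, 0, 0.5, 0, -1, 0, 0, 0.1, 0, -1, 0, 0, 0, 0, -1]'

```text
t: 7.48
eef_pos: [0.4795, 0.1282, 0.0305]
ee_rot: [0.791, 0.612, -0.0, -0.0]
force: [-2.3, 0.3, -0.2]
gripper_width: 0.0201
```

>>> drive_tool --motion '[0, 0, 0.1, 0, -1, 0, 0, 0, 0, -1, 0, 0, 0, 0, -1]'

```text
t: 7.73
eef_pos: [0.4797, 0.1283, 0.0303]
ee_rot: [0.791, 0.612, -0.0, -0.0]
force: [-6.2, -0.4, 8.3]
gripper_width: 0.0201
```

Seated (same height as at pick-up, upward reaction). Releasing and rising.

>>> drive_tool --motion '[0, 0, 0, 0, -0.3, 0, 0, 0, 0, 0.1, 0, 0, 0, 0, 0.2, 0, 0, 0, 0, 0.2, 0, 0, -2, 0, 0.2]'

```text
t: 8.15
eef_pos: [0.4769, 0.1277, 0.0461]
ee_rot: [0.791, 0.612, -0.003, -0.002]
force: [-0.4, -0.7, 0.6]
gripper_width: 0.0513
```

>>> drive_tool --motion '[0, 0, -4, 0, 0.2, 0, 0, -4, 0, 0.2, 0, 0, -4, 0, 0.2, 0, 0, 0, 0, 0.2, 0, 0, 0, 0, 0.2]'

```text
t: 8.57
eef_pos: [0.4825, 0.1286, 0.1735]
ee_rot: [0.791, 0.612, 0.003, 0.002]
force: [0.6, -0.2, -1.0]
gripper_width: 0.0513
```

```bash
python3 -c "
from idl import *
idl('w8.png')"
```

```text
8.5667 [0.4825 0.1286 0.1735] ytool yaw -14.49
blue 760 [307.  36.] [0.5062 0.2331 0.119 ]
blue 335 [308. 417.] [0.4515 0.0225 0.1192]
yellow 772 [270.  35.] [0.4888 0.2379 0.119 ]
yellow 339 [279. 417.] [0.4339 0.0271 0.1192]
red 798 [232.  35.] [0.4714 0.2422 0.119 ]
red 348 [251. 417.] [0.4166 0.0316 0.1192]
wrist -90 1233 [-9.7  0.7 10.9] 0.09
wrist -28 791 [-9.9  0.6 10.9] 0.0899
wrist 12 884 [-10.1  -0.1  10.4] 0.09
wrist 60 2017 [-10.6  -0.2  10.2] 0.0901
top -90 255 [-10.    0.3  11.2] 0.0935
top -28 139 [-10.5   0.1  10.9] 0.093
```

View pics/w8.png

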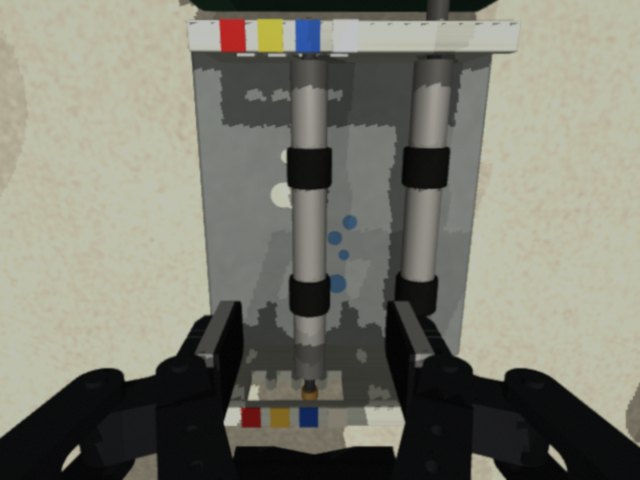

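Wrist view: the idler lies under the blue marks at both ends (307,36)/(308,417), tube top 90 mm, offsets ≤0.7 mm. On to the jar.

>>> drive_tool --motion '[-3.75, 1.22, 0, 0, 1, -3.75, 1.22, 0, 0, 1, -3.75, 1.22, 0, 0, 1, -3.75, 1.22, 0, 0, 1, -3.75, 1.22, 0, 0, 1]'

```text
t: 9.08
eef_pos: [0.4906, -0.0699, 0.1675]
ee_rot: [0.79, 0.613, -0.001, -0.001]
force: [-0.1, -0.0, 0.3]
gripper_width: 0.0858
```

>>> drive_tool --motion '[-3.75, 1.22, 0, 0, 1, -3.75, 1.22, 0, 0, 1, -3.75, 1.22, 0, 0, 1, -3.75, 1.22, 0, 0, 1, -3.75, 1.22, 0, 0, 1]'

```text
t: 9.5
eef_pos: [0.5028, -0.2667, 0.1672]
ee_rot: [0.791, 0.612, -0.001, -0.002]
force: [1.1, 0.6, -0.4]
gripper_width: 0.0855
```

>>> drive_tool --motion '[-3.75, 1.22, 0, 0, 1, 0, 0, 0, -5.6, 1, 0, 0, 0, 0, 1, 0, 0, 0, 0, 1]'

```text
t: 9.83
eef_pos: [0.5056, -0.304, 0.1674]
ee_rot: [0.761, 0.649, -0.0, -0.002]
force: [0.3, 0.4, -0.3]
gripper_width: 0.0853
```

```bash
cat > jar.py <<'E'
from meas import *
s,Rm,W,img,hsv=run("w9.png")
for n in ("wrist","scene"):
    P=(W if n=="wrist" else cloud(cam(n))).reshape(-1,3)
    m=(np.linalg.norm(P[:,:2]-[.507,-.303],axis=1)<.09)&(P[:,2]>.06)&(P[:,2]<.09); Q=P[m]
    (c,sz,a)=cv2.minAreaRect((Q[:,:2]*1000).astype(np.float32)); print(n,m.sum(),c,sz,a,np.percentile(Q[:,2],99))
    for k in (.074,):
        q=Q[Q[:,2]>k]; l=cv2.fitLine((q[:,:2]*1000).astype(np.float32),cv2.DIST_HUBER,0,.01,.01).ravel(); print(l,np.degrees(np.arctan2(l[1],l[0])))
b=(hsv[...,0]>100)&(hsv[...,0]<125)&(hsv[...,1]>130)&(W[...,2]>.05); print("blue",b.sum())
E
python3 jar.py
```

```text
9.8333 [ 0.5056 -0.304   0.1674] ytool yaw -9.06
wrist 18373 (505.93011474609375, -306.234375) (139.66552734375, 59.77239990234375) 81.2195816040039 0.07943838177835166
[ 1.5013324e-01  9.8866576e-01  5.0681537e+02 -3.0090762e+02] 81.36535
scene 1189 (510.7349548339844, -305.640869140625) (142.8321990966797, 59.34210968017578) 81.83383178710938 0.08171333280228829
[ 1.3844033e-01  9.9037075e-01  5.1559729e+02 -3.0520312e+02] 82.04239
blue 4816
```

View pics/w9.png

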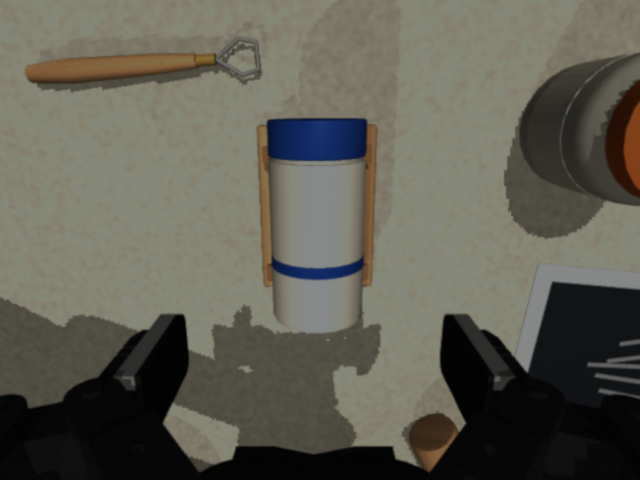

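Jar centre (0.506,-0.306), its axis within 0.3° of the tool; tub and loop tool are well clear. I check how high the open finger tips stand.

```bash
python3 - <<'E'
from h import *
s=arm.read_state(); e=s["eef_pos"]; print(e.round(4))
yaw=np.radians(-9);xh=np.array([np.cos(yaw),np.sin(yaw)]);yh=np.array([-xh[1],xh[0]])
for n in("scene","wrist","top"):
    P=cloud(cam(n)).reshape(-1,3); d=P[:,:2]-e[:2]; a=d@xh;b=d@yh
    for lo,hi in ((-.06,-.038),(.038,.06)):
        m=(a>lo)&(a<hi)&(abs(b)<.014)&(P[:,2]>.12)&(P[:,2]<.24)
        if m.sum()>20: print(n,m.sum(),(np.sort(P[m,2])[[0,3,10,20]]*1e3).round(1),(a[m].min()*1e3).round(1),(a[m].max()*1e3).round(1))
E
```

```text
[ 0.5063 -0.3033  0.1686]
scene 128 [214.6 215.  217.4 219.7] -58.3 -40.4
scene 145 [213.3 214.6 216.6 218.8] 41.7 58.4
wrist 3662 [210.9 211.6 211.9 212.1] -57.1 -42.3
wrist 3671 [210.3 211.  211.5 211.9] 41.8 56.8
top 44 [212.6 217.4 220.  225.8] 42.2 56.1
```

Open tips are at the reported TCP +44 mm, so a reported z ≈ -0.004 puts the gripping tips ~12 mm below the jar's axis.

>>> drive_tool --motion '[-0.3, 0, 0, -0.3, 1, 0, 0, 4, 0, 1, 0, 0, 4, 0, 1, 0, 0, 3.5, 0, 1, 0, 0, 3, 0, 1]' --force 30

```text
t: 10.5
eef_pos: [0.5055, -0.3068, 0.0225]
ee_rot: [0.758, 0.652, -0.0, -0.001]
force: [-0.3, 0.1, -1.7]
gripper_width: 0.0856
```

>>> drive_tool --motion '[0, 0, 1.5, 0, 1, 0, 0, 1.0, 0, 1, 0, 0, 0.25, 0, 1, 0, 0, 0, 0, 1, 0, 0, 0, 0, 1]'

```text
t: 10.92
eef_pos: [0.5074, -0.3085, -0.0009]
ee_rot: [0.758, 0.652, 0.0, 0.001]
force: [-0.6, 0.2, 0.9]
gripper_width: 0.0854
```

>>> drive_tool --motion '[0, 0, 0, 0, 0.7, 0, 0, 0, 0, 0.5, 0, 0, 0, 0, 0.4, 0, 0, 0, 0, 0.3, 0, 0, 0, 0, 0.3]'

```text
t: 11.33
eef_pos: [0.5069, -0.3085, -0.0006]
ee_rot: [0.758, 0.652, 0.0, 0.001]
force: [-5.5, 1.8, 7.3]
gripper_width: 0.0652
```

Gripped at 65 mm. Firmer grip, then lift.

>>> drive_tool --motion '[0, 0, 0, 0, -1, 0, 0, 0, 0, -1, 0, 0, 0, 0, -1, 0, 0, -0.5, 0, -1, 0, 0, -1.0, 0, -1]' --force 50

```text
t: 11.75
eef_pos: [0.5051, -0.3069, 0.0115]
ee_rot: [0.758, 0.652, -0.0, -0.001]
force: [-0.2, -0.1, -6.3]
gripper_width: 0.0643
```

>>> drive_tool --motion '[0, 0, -2, 0, -1, 0, 0, -3, 0, -1, 0, 0, -3, 0, -1, 0, 0, -3, 0, -1, 0, 0, -2, 0, -1]'

```text
t: 12.17
eef_pos: [0.5071, -0.3082, 0.1464]
ee_rot: [0.758, 0.652, 0.0, 0.002]
force: [0.5, -0.7, -4.0]
gripper_width: 0.0639
```

>>> drive_tool --motion '[0, 0, -1, 0, -1, 0, 0, 0, 0, -1, 0, 0, 0, 0, -1]'

```text
t: 12.42
eef_pos: [0.5061, -0.3076, 0.1519]
ee_rot: [0.758, 0.652, 0.0, -0.0]
force: [-0.5, 0.6, -6.3]
gripper_width: 0.0648
```

```bash
cat > held.py <<'E'
import sys
from h import *
from scipy.spatial.transform import Rotation as R
c=cam("wrist",sys.argv[1]); s=arm.read_state(); e=s["eef_pos"]
Rm=R.from_quat(s["ee_rot"]).as_matrix(); print(e.round(4),s["force"].round(1),s["gripper_width"],"yaw",np.degrees(np.arctan2(Rm[1,1],Rm[0,1])))
T=(cloud(c)-e)@Rm  # tool frame
m=(abs(T[...,1])<.036)&(T[...,0]>.015)&(T[...,0]<.1)&(T[...,2]>-.09)&(T[...,2]<-.02)
for lo in (18,30,42,54,60):
    k=m&(T[...,0]>lo/1e3)&(T[...,0]<=lo/1e3+.01); Q=T[k]
    if len(Q)>30: print(lo,len(Q),"top z",np.percentile(Q[:,2],1).round(4),"y",np.percentile(Q[:,1],[1,99]).round(4),"ytop",np.median(Q[Q[:,2]<np.percentile(Q[:,2],10),1]).round(4))
print("end x",np.percentile(T[m][:,0],99.5))
E
python3 held.py w10.png
```

```text
[ 0.5054 -0.3071  0.1505] [-0.7 -1.2 -5. ] 0.0642545975213713 yaw -8.586343602809228
18 7572 top z -0.0809 y [-0.0291  0.0298] ytop 0.0003
30 8366 top z -0.0809 y [-0.0291  0.0299] ytop 0.0003
42 9173 top z -0.0807 y [-0.0291  0.0299] ytop 0.0003
54 10326 top z -0.081 y [-0.029   0.0302] ytop 0.0007
60 10923 top z -0.081 y [-0.029   0.0301] ytop 0.0003
end x 0.07151750398336452
```

Jar held level and centred (axis at reported TCP +48 mm, +1.5 mm along). Turning 6° and carrying it above the mill.

>>> drive_tool --motion '[0, 0, 0, 3.03, -1, 0, 0, 0, 3.03, -1, 1.5, -0.36, 0, 0, -1, 2.94, -0.71, 0, 0, -1, 2.95, -0.71, 0, 0, -1]'

```text
t: 12.88
eef_pos: [0.5061, -0.2304, 0.1495]
ee_rot: [0.792, 0.611, -0.001, -0.002]
force: [0.8, 1.3, -5.0]
gripper_width: 0.0645
```

>>> drive_tool --motion '[2.95, -0.71, 0, 0, -1, 2.95, -0.71, 0, 0, -1, 2.95, -0.71, 0, 0, -1, 2.95, -0.71, 0, 0, -1, 2.95, -0.71, 0, 0, -1]'

```text
t: 13.3
eef_pos: [0.5089, -0.0778, 0.1499]
ee_rot: [0.791, 0.611, -0.001, -0.002]
force: [0.4, 0.8, -5.5]
gripper_width: 0.0648
```

>>> drive_tool --motion '[2.95, -0.71, 0, 0, -1, 2.95, -0.71, 0, 0, -1, 2.95, -0.71, 0, 0, -1, 2.95, -0.71, 0, 0, -1, 2.95, -0.71, 0, 0, -1]'

```text
t: 13.72
eef_pos: [0.5117, 0.0735, 0.15]
ee_rot: [0.791, 0.612, -0.001, -0.001]
force: [0.6, 0.4, -5.7]
gripper_width: 0.0642
```

>>> drive_tool --motion '[1.4, -0.35, 0, 0, -1, 0, 0, 0, 0, -1, 0, 0, 0, 0, -1, 0, 0, 0, 0, -1]'

```text
t: 14.05
eef_pos: [0.5127, 0.0858, 0.1508]
ee_rot: [0.791, 0.611, -0.001, -0.001]
force: [-0.6, 0.3, -5.1]
gripper_width: 0.0645
```

```bash
python3 held.py w11.png; python3 - <<'E'
from meas import *
run("w12.png")
P=cloud(cam("top","t12.png")).reshape(-1,3)
m=(P[:,2]>.205)&(P[:,2]<.25)&(abs(P[:,0]-.51)<.06)&(abs(P[:,1]-.11)<.1)
print(m.sum(),np.percentile(P[m],99,axis=0),np.percentile(P[m],1,axis=0))
E
```

```text
[0.513  0.0854 0.1512] [-0.9  0.  -5.8] 0.06454374092454078 yaw -14.660556694420467
18 7542 top z -0.0792 y [-0.0302  0.029 ] ytop -0.0003
30 8323 top z -0.0792 y [-0.0301  0.0289] ytop -0.0006
42 9114 top z -0.079 y [-0.0302  0.0288] ytop -0.0006
54 10288 top z -0.0793 y [-0.03    0.0292] ytop -0.0002
60 10857 top z -0.0793 y [-0.03    0.0291] ytop -0.0005
end x 0.0720775600165224
14.1 [0.513  0.0854 0.1512] ytool yaw -14.66
yellow 65 [212. 397.] [0.4377 0.0228 0.1192]
1041 [0.53363738 0.15980052 0.24142251] [0.46788695 0.01515952 0.20597089]
```

>>> drive_tool --motion '[1.5, -0.37, 0, 0, -1, 1.55, -0.38, 0, 0, -1, 0, 0, 0, 0, -1, 0, 0, 0, 0, -1, 0, 0, 0, 0, -1]'

```text
t: 14.62
eef_pos: [0.5142, 0.1167, 0.1522]
ee_rot: [0.792, 0.611, -0.0, 0.0]
force: [0.9, -0.6, -5.1]
gripper_width: 0.0643
```

```bash
python3 held.py w13.png; python3 - <<'E'
from meas import *
s,Rm,W,img,hsv=run("w14.png")
P=W.reshape(-1,3);bs=np.array([.4788,.1278]);xh=np.array([.967,-.2555]);yh=np.array([.2555,.967])
a=(P[:,:2]-bs)@xh;b=(P[:,:2]-bs)@yh
m=(b>.075)&(b<.1)&(P[:,2]>.075)&(P[:,2]<.095)
for lo,hi in((-.03,.03),(.045,.1)):
    k=m&(a>lo)&(a<hi); 
    if k.sum()>20: print(k.sum(),np.percentile(a[k],[2,50,98]).round(4))
print("eef in mill: x",((s["eef_pos"][:2]-bs)@xh).round(4),"y",((s["eef_pos"][:2]-bs)@yh).round(4))
E
```

```text
[0.5142 0.1166 0.1522] [ 0.6 -0.3 -5. ] 0.06470705459497637 yaw -14.689397496442647
18 7566 top z -0.0795 y [-0.0297  0.0292] ytop -0.0
30 8347 top z -0.0795 y [-0.0297  0.0292] ytop -0.0
42 9107 top z -0.0793 y [-0.0297  0.0292] ytop -0.0005
54 10300 top z -0.0796 y [-0.0297  0.0295] ytop -0.0001
60 10882 top z -0.0796 y [-0.0296  0.0296] ytop -0.0001
end x 0.07185085871342191
14.6667 [0.5142 0.1166 0.1522] ytool yaw -14.69
blue 962 [228.  17.] [0.5062 0.2331 0.119 ]
yellow 989 [186.  18.] [0.4888 0.2374 0.119 ]
yellow 150 [213. 436.] [0.4308 0.0286 0.1191]
red 1012 [144.  18.] [0.4713 0.2419 0.119 ]
2143 [-0.01    0.0014  0.0106]
2192 [0.0607 0.0702 0.0817]
eef in mill: x 0.0371 y -0.0018
```

Jar is 1 mm off the middle between the rollers and centred along them. Descending, then feeling for contact.

>>> drive_tool --motion '[0, -0.1, 2, 0, -1, 0, 0, 2, 0, -1, 0, 0, 2, 0, -1, 0, 0, 1.2, 0, -1, 0, 0, 0.7, 0, -1]'

```text
t: 15.13
eef_pos: [0.5119, 0.1171, 0.0712]
ee_rot: [0.792, 0.611, -0.001, -0.001]
force: [0.1, 0.5, -5.5]
gripper_width: 0.0644
```

>>> drive_tool --motion '[0, 0, 0.2, 0, -1, 0, 0, 0, 0, -1, 0, 0, 0, 0, -1]'

```text
t: 15.38
eef_pos: [0.5142, 0.1178, 0.0725]
ee_rot: [0.792, 0.611, 0.001, 0.0]
force: [-0.7, 0.2, -4.5]
gripper_width: 0.0645
```

>>> drive_tool --motion '[0, 0, 0.3, 0, -1, 0, 0, 0.2, 0, -1, 0, 0, 0.1, 0, -1, 0, 0, 0, 0, -1, 0, 0, 0, 0, -1]'

```text
t: 15.8
eef_pos: [0.5132, 0.1178, 0.0653]
ee_rot: [0.791, 0.611, 0.0, -0.0]
force: [-0.2, -0.2, -5.9]
gripper_width: 0.0636
```

>>> drive_tool --motion '[0, 0, 0.1, 0, -1, 0, 0, 0.1, 0, -1, 0, 0, 0, 0, -1, 0, 0, 0, 0, -1]'

```text
t: 16.13
eef_pos: [0.5135, 0.1178, 0.0634]
ee_rot: [0.791, 0.611, 0.0, 0.0]
force: [1.5, 0.4, -3.5]
gripper_width: 0.0643
```

>>> drive_tool --motion '[0, 0, 0.1, 0, -1, 0, 0, 0, 0, -1, 0, 0, 0, 0, -1]'

```text
t: 16.38
eef_pos: [0.514, 0.1177, 0.0629]
ee_rot: [0.791, 0.611, 0.001, 0.0]
force: [2.5, -0.3, -1.8]
gripper_width: 0.0643
```

Rollers are carrying most of the weight. A touch more, then release gently.

>>> drive_tool --motion '[0, 0, 0.1, 0, -1, 0, 0, 0, 0, -1, 0, 0, 0, 0, 0.55, 0, 0, 0, 0, 0.65, 0, 0, 0, 0, 0.8]' --force 20

```text
t: 16.8
eef_pos: [0.5131, 0.1179, 0.0613]
ee_rot: [0.792, 0.611, -0.0, -0.0]
force: [-0.1, -0.2, 0.0]
gripper_width: 0.0764
```

>>> drive_tool --motion '[0, 0, 0, 0, 1, 0, 0, 0, 0, 1, 0, 0, -1, 0, 1, 0, 0, -2, 0, 1, 0, 0, -3, 0, 1]'

```text
t: 17.22
eef_pos: [0.5108, 0.1175, 0.1195]
ee_rot: [0.791, 0.611, -0.002, -0.001]
force: [-0.6, 0.2, 0.4]
gripper_width: 0.0851
```

>>> drive_tool --motion '[0, 0, -4, 0, 1, 0, 0, -4, 0, 1, 0, 0, -2, 0, 1, 0, 0, 0, 0, 1, 0, 0, 0, 0, 1]'

```text
t: 17.63
eef_pos: [0.5144, 0.118, 0.2239]
ee_rot: [0.791, 0.611, 0.002, 0.001]
force: [0.4, 0.5, -0.1]
gripper_width: 0.0854
```

```bash
python3 - <<'E'
from meas import *
xh=np.array([.967,-.2555]);yh=np.array([.2555,.967])
s,Rm,W,img,hsv=run("w15.png")
for n,bs in (("wrist",(.4788,.1278)),("top",(.4799,.1294)),("scene",(.4788,.1278))):
    P=(W if n=="wrist" else cloud(cam(n,n+"15.png"))).reshape(-1,3); bs=np.array(bs)
    a=((P[:,:2]-bs)@xh-.022)*1e3;b=((P[:,:2]-bs)@yh)*1e3  # mill coords
    m=(abs(a-14)<40)&(abs(b)<90)&(P[:,2]>.125)&(P[:,2]<.15)
    l=cv2.fitLine(np.stack([a,b],1)[m&(P[:,2]>.138)].astype(np.float32),cv2.DIST_HUBER,0,.01,.01).ravel()
    print(n,m.sum(),"a",np.percentile(a[m],[1,99]).round(1),"b",np.percentile(b[m],[.5,99.5]).round(1),"top",np.percentile(P[m,2],99).round(4),"line",l.round(3))
    for lo,hi in((-95,-75),(75,95)):
        k=(a>-50)&(a<10)&(b>lo)&(b<hi)&(P[:,2]>.08)&(P[:,2]<.1)
        if k.sum()>20: print("idler",lo,np.percentile(a[k],[2,50,98]).round(1),np.percentile(P[k,2],98).round(4))
E
```

```text
17.6333 [0.5144 0.118  0.2239] ytool yaw -14.64
blue 502 [251.  45.] [0.5061 0.233  0.119 ]
blue 131 [265. 133.] [0.4999 0.1825 0.1232]
blue 137 [360. 132.] [0.5573 0.1687 0.1217]
blue 241 [264. 367.] [0.4516 0.0228 0.1191]
yellow 519 [220.  45.] [0.4888 0.2376 0.1191]
yellow 225 [239. 367.] [0.4334 0.0271 0.119 ]
red 514 [190.  44.] [0.4715 0.2425 0.119 ]
red 254 [215. 368.] [0.4164 0.0316 0.1191]
wrist 18774 a [-13.7  41.4] b [-67.   70.3] top 0.1424 line [ 1.0000e-03 -1.0000e+00  1.3623e+01  6.6500e+00]
idler -95 [-31.6 -24.3 -14.2] 0.0902
idler 75 [-32.2 -21.1 -11.5] 0.09
top 1877 a [-14.7  43.5] b [-69.1  13.3] top 0.1461 line [  0.093   0.996  14.852 -31.651]
idler -95 [-31.7 -21.6 -10.6] 0.0927
scene 1426 a [ 1.9 45.5] b [-66.   72.3] top 0.1446 line [ 1.3000e-02 -1.0000e+00  2.3019e+01  4.4490e+00]
idler -95 [-24.2 -13.2  -8.3] 0.0914
idler 75 [-24.  -13.3  -9.1] 0.0918
```

View pics/w15.png

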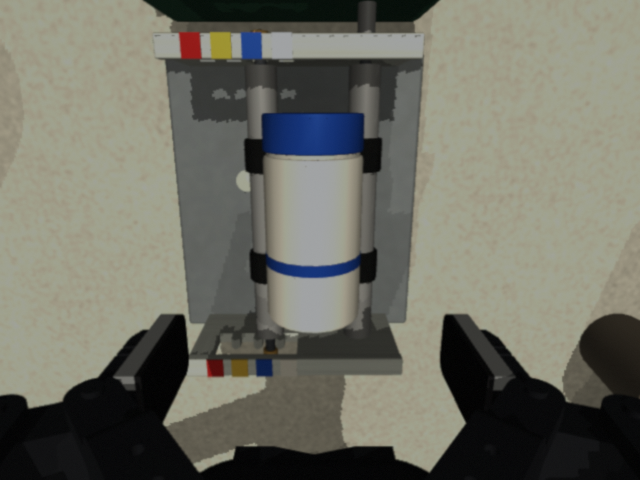

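The jar lies on both rollers, lengthwise, at mill x ≈ 13.7, y ≈ 1.5, axis ≈ 110 mm. The idler is under the blue marks and the gripper is clear. Handing in.

>>> drive_tool --motion '[0, 0, 0, 0, 1, 0, 0, 0, 0, 1, 0, 0, 0, 0, 1, 0, 0, 0, 0, 1]'

```text
t: 18.12
eef_pos: [0.5129, 0.1177, 0.2207]
ee_rot: [0.791, 0.611, -0.0, -0.0]
force: [0.3, -0.1, -0.3]
gripper_width: 0.0854
```

```bash
python3 -c "
from cell import arm
print(arm.finish_job())"
```

```text
the job is handed in; nothing more can be done
None
```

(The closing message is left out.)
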